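Prop the dock's catch and rack the battery pack

TASK

The charging dock's sprung catch will not stay open by itself: drive the wooden wedge into the gap between its fixed stop and the catch until the catch is clear of the battery pack, and leave the wedge there. Then lift the pack out of the dock, stand it upright on the desk to change your grip, and lower it gently, without dropping it, into the empty slot of the storage rack so that it stands on the slot's floor and sticks out at neither end. Leave the catch propped open and do not disturb the spare pack, the bottle or the pen cup.

Things in the scene. Friction and masses are not known exactly. Their poses are not given: they have to be found in the camera images.
- dock: White fixed charging dock; origin on the desk under the centre of its well. Well floor 20 mm up, well walls 75 mm high, 2.5 mm play round the pack. On its +x side a housing (x 28 to 130, y -70 to 70 mm), flat deck on top 105 mm above the desk. Deck carries a fixed stop, the catch's tab and a spring block (x 107 to 129, y -25 to 25 mm, to 139 mm high).
- dock_seat (a point): Where the pack's centre is when it sits in the dock: on the well's axis, 80 mm above the desk. Axes as the dock's. Here the pack can be gripped only across its 36 mm width (dock y), because housing and catch stand against its +x side.
- gap_center (a point): Middle of the 14 mm gap on the deck between the steel stop (face at dock x 52; it spans x 40 to 52, y -20 to 20 mm, to 138 mm high) and the shut catch's tab (face at dock x 66 mm). Lies at dock x 59 mm, at deck height 105 mm. Axes as the dock's. The gap is open at both y ends; the catch's bar roofs its middle (y -8 to 8 mm), 37 mm above the deck.
- catch (a joint): Travel of the steel catch along dock +x, 0 m shut to 0.024 m; sprung shut, 4 N at 0 and 250 N/m more. The wedge's full width opens it to 0.018 m; the pack is free from 0.013 m on. Its upright tab spans dock y -18 to 18 mm, 10 mm thick, 2 to 37 mm above the deck.
- wedge_center (a point): Centre of a loose wooden wedge on the desk, 170 long (x), 32 wide (y), 30 mm high, 0.1 kg. Side y=-16 is flat; side y=+16 is parallel from the butt (x=-85) to x=10 mm, then slopes to a 6 mm tip at x=+85. Drive it along dock -y, tip first, flat side along the stop, on the deck: 5 to 15 N. It holds by friction. Gripped 20 mm from the butt, fingers clear stop and tab.
- pack_center (a point): Centre of the black battery pack (grey band round its middle) in the dock, a loose upright block 50 mm (x) by 36 mm (y) by 120 mm high, about 0.4 kg.
- rack: White fixed storage rack, origin on the desk under its centre. Two slots side by side in y, each 48 mm wide (y), 80 mm long (x), open on top and at both x ends; floor 12 mm above the desk, walls 8 mm thick, 138 mm high. The +y slot holds the spare pack; the -y one is empty.
- rack_slot (a point): Where the pack's centre belongs in the empty slot: mid-slot (rack y -28 mm), 72 mm above the desk. Axes as the rack's; the pack's x lies along the slot's x, either way round. The slot walls leave finger room only at the ends, so hold the pack across its 50 mm length, near its top.
- spare_center (a point): Centre of the spare pack, same shape as the other, standing in the rack's other slot. Leave alone.
- sanitiser: White bottle, 64 mm diameter, 170 mm tall, origin at its foot. Leave alone.
- pencup: Black pen cup, 76 mm diameter, 100 mm tall (pens to 145 mm), origin at its foot. Leave alone.
- catch_nose (a point): End of the catch's bar (16 mm wide, 8 mm thick, at bar mid-height, 146 mm above the desk), which hooks 13 mm over the pack's top when shut. Moves with the catch.

How it is judged:
By the outcome, as a careful person would: the job done as asked, in the order asked, and still so for the second after the job is handed in, with the robot touching nothing.
It also fails if it takes over 72 s, if anything falls off the work surface, if the arm or the gripper's body presses on something with over 40 N, if the wrist force passes 120 N, or if a joint passes its speed limit or range.

ROBOT

A 7-joint arm with a two-finger parallel gripper is mounted at the origin on the work surface. World frame = base frame: x ahead of the robot, y to its left, z up, the work surface at z = 0. Lengths are in m, angles in rad, forces in N, time in s.
With the tool pointing down it reaches from about 0.4 to 0.925 m from the base axis. Payload 5.6 kg.
Tool frame: the origin (TCP) lies at the very end of the fingers, on their centre line; the grasp point (between the pads) lies 19 mm behind it; z points along the fingers, y is the line along which they close (so a half turn about z gives the same grasp; the last joint's range is limited). The gripper opens to 85 mm and grips with 20 to 120 N. Pads are 22 mm wide; open, the fingers measure 114 mm over their backs; the gripper's body (76 mm by 85 mm) begins 54 mm behind the grasp point. The pads swing forward as they close: fully open they stand 13 mm farther back than shut.
Start: joints at [1.188, 0.468, -0.012, 1.603, 0.006, 1.071, -0.056], TCP at [0.217, -0.613, 0.231] pointing down, gripper open.
Joint ranges: [-2.53, 2.53], [-0.31, 2.02], [-1.57, 1.55], [0.28, 2.44], [-1.29, 4.43], [0.15, 1.84], [-2.92, 2.92]. Speed limits (rad/s): [2.57, 2.57, 3.14, 3.14, 3.14, 3.14, 3.14].

INTERFACE

Orientations are given as a unit quaternion [x, y, z, w].
In Python, from cell import ctrl gives the robot as it stands.
- The arm moves only by the shell command python3 -m jog 'ROWS' [FORCE]. ROWS is a JSON object of lists of equal length, an entry for each row: "translation": the shift along the tool's x, y, z in m, a list of three; "rot": the turn, a rotation vector about the tool's x, y, z in degrees, a list of three; "jaw": the opening in per cent of the stroke, from 0 (shut) to 100 (fully open). A call has 1 to 12 rows; each row is the pose to reach, as a shift and turn from the pose commanded when the call began, along the tool's axes at that moment; what a row does not reach only later rows make up. A row lasts 1/8 s, in which the tool goes at most 62.5 mm and 10.7 degrees, less where a joint would pass 70% of its speed; a pose out of reach is approached as far as the arm can. A call with a gripper value outside its range is refused whole. The fingers move at their own pace and stop on an object; FORCE is the grip in N (left out, the last holds). Time passes only in rows, so rows that repeat a pose let the fingers close. It gives the time, the measured TCP pose, the force, the opening and the grip force at its end, in the units of the state.
- ctrl.read_state(): the state, without advancing time (a new reading comes with each control period).
- ctrl.get_image(name): name is "side" or "top" or "wrist"; returns a dict with "img" (384x512x3 uint8, blue, green, red), "camera_matrix" (3x3 intrinsics, pixels), "world_from_camera" (4x4, takes a point from camera to world coordinates). Camera axes: x right, y down, z forward; pixel columns grow to the right and rows downward; lengths in m; the calibration is good to about 2 mm. A picture is of the moment at which its call begins. There is no depth.
- ctrl.job_done(): hands the job in; it is judged then, once.
The state is a dict: "time_s": time; "joints": joint angles; "qd": joint speeds; "joint_torque": joint torques, N m; "ee_pos": TCP position; "orientation": TCP orientation; "wrist_force": force on the tool from outside, world axes, zero at the start; "torque": the same for the moment, N m; "opening": finger opening in m; "grasp_force": force on a finger pad.
Only numpy, scipy, OpenCV 4.12 (cv2) and the standard library are available. Lean on these libraries where they do the work, as an engineer would, in place of code of your own. Each camera call takes 0.05 s, during which the arm holds its last target. There are 200 camera calls.

## Working session

There is one attempt and no reset: what is moved stays moved. The work goes in short steps, Python scripts to look and compute and a shell command to move; the robot and the scene stay as the last step left them, time stands still between calls to the robot, and variables do not carry over. Pictures are saved under pics/ and viewed, at most 10 in all, crops included, and the job is handed in when it is done.

```bash
ls; mkdir -p pics
python3 - <<'E'
from cell import ctrl
import cv2,numpy as np
np.set_printoptions(precision=4,suppress=True)
for n in("side","top"):
    d=ctrl.get_image(n); cv2.imwrite(f"pics/{n}0.png",d["img"]); print(n,d["camera_matrix"],d["world_from_camera"])
s=ctrl.read_state();print({k:s[k] for k in("time_s","ee_pos","orientation","opening")})
E
```

```text
pics
side [[380.4502   0.     253.5344]
 [  0.     380.4502 183.0703]
 [  0.       0.       1.    ]] [[-0.8717 -0.2826  0.4003  0.3048]
 [-0.49    0.5029 -0.7121  0.5714]
 [-0.0001 -0.8169 -0.5768  0.5612]
 [ 0.      0.      0.      1.    ]]
top [[446.0155   0.     253.5082]
 [  0.     446.0155 200.1106]
 [  0.       0.       1.    ]] [[-0.0109 -0.9863  0.1648  0.4268]
 [-0.9997  0.0143  0.0195 -0.0053]
 [-0.0216 -0.1646 -0.9861  1.2832]
 [ 0.      0.      0.      1.    ]]
{'time_s': 0.1, 'ee_pos': array([ 0.2164, -0.6124,  0.2304]), 'orientation': array([ 0.9856,  0.1691, -0.0002, -0.0008]), 'opening': 0.08535002609739993}
```

View pics/top0.png

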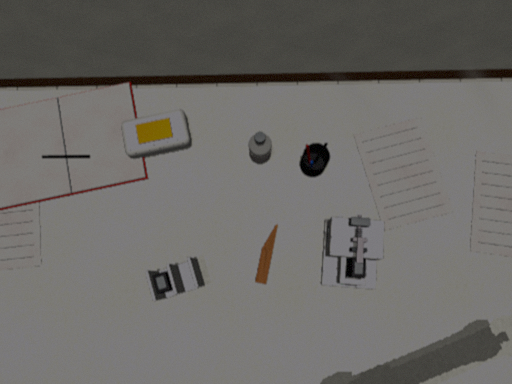

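View pics/side0.png

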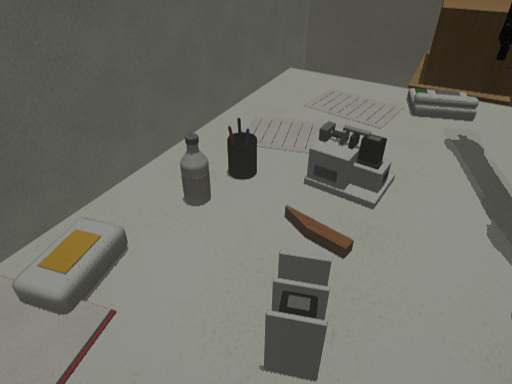

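The top view shows the dock at about (355,250) with its housing upward (+x). The wedge is at (267,255) with its tip up, the rack at (175,278) with its left slot filled, the bottle at (260,147) and the cup at (315,158). I'll zoom in on the dock, wedge and rack.

Run:
```python
import cv2,numpy as np
t=cv2.imread("pics/top0.png")
t=cv2.convertScaleAbs(t,alpha=1.5)
def c(x,y,w,h,k):return cv2.resize(t[y:y+h,x:x+w],None,fx=k,fy=k,interpolation=cv2.INTER_CUBIC)
a=c(315,210,80,85,5); b=c(140,250,75,55,5); 
m=np.zeros((425,800,3),np.uint8); m[:425,:400]=a; m[:275,400:775]=b
cv2.imwrite("pics/z.png",m)
```

```text
(no output)
```

View pics/z.png

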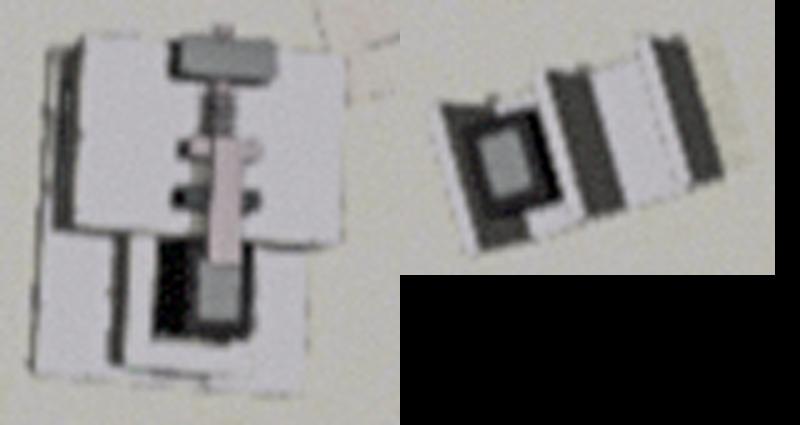

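The crop shows the deck corners at about (83,35), (347,55), (340,243) and (77,230). In the right half, the three rack wall tops run from (43,102), (149,70), (253,38) down to (75,252), (182,220), (291,187).

```bash
cat > h.py <<'E'
from cell import ctrl
import cv2,numpy as np
from scipy.spatial.transform import Rotation as R
np.set_printoptions(precision=4,suppress=True)
def cast(d,px,z):
    px=np.atleast_2d(px).astype(float); K,T=d["camera_matrix"],d["world_from_camera"]
    r=np.c_[px,np.ones(len(px))]@np.linalg.inv(K).T@T[:3,:3].T; o=T[:3,3]
    return o+r*((z-o[2])/r[:,2])[:,None]
def fit(model,w):  # rigid 2D fit: returns yaw, origin, residual
    a,b=np.array(model,float),w[:,:2]; ac,bc=a-a.mean(0),b-b.mean(0)
    y=np.arctan2((ac[:,0]*bc[:,1]-ac[:,1]*bc[:,0]).sum(),(ac*bc).sum())
    M=np.array([[np.cos(y),-np.sin(y)],[np.sin(y),np.cos(y)]]); o=b.mean(0)-M@a.mean(0)
    return y,o,np.abs(a@M.T+o-b).max()
def goal(pos,yaw,tilt=None):  # tool down, tool y axis (closing) at world yaw; shift/turn from current commanded pose
    s=ctrl.read_state(); q=R.from_quat(s["orientation"]); p=s["ee_pos"]
    y=np.array([np.cos(yaw),np.sin(yaw),0]); z=np.array([0,0,-1.]); x=np.cross(y,z)
    c=[]
    for k in(1,-1): c.append(q.inv()*R.from_matrix(np.c_[x*k,y*k,z]))
    c.sort(key=lambda r:r.magnitude())
    print("shift",q.inv().apply(np.array(pos)-p)*1000,"rot",[r.as_rotvec(degrees=True) for r in c],"j7",s["joints"][6],"t",s["time_s"])
E
python3 - <<'E'
from h import *
d=ctrl.get_image("top")
px=np.array([(83,35),(347,55),(340,243),(77,230)])/5+[315,210]
print("dock",fit([(.13,.07),(.13,-.07),(.028,-.07),(.028,.07)],cast(d,px,.105)))
px=np.array([(43,102),(149,70),(253,38),(75,252),(182,220),(291,187)])/5+[140,250]
print("rack",fit([(.04,.056),(.04,0),(.04,-.056),(-.04,.056),(-.04,0),(-.04,-.056)],cast(d,px,.138)))
hsv=cv2.cvtColor(d["img"],cv2.COLOR_BGR2HSV)
m=cv2.inRange(hsv,(4,110,40),(22,255,255)); m[:210]=0;m[300:]=0;m[:,:230]=0;m[:,300:]=0
c=max(cv2.findContours(m,0,1)[0],key=cv2.contourArea); print(cv2.contourArea(c))
w=cast(d,c[:,0],.03); print("wedge poly",w[:,:2]); 
for z,n,p in((.1,"cup",(315,152)),(.17,"bottle",(260,138))): print(n,cast(d,p,z))
E
```

```text
dock (np.float64(-0.07814694947381805), array([ 0.4401, -0.2475]), np.float64(0.001880745070850398))
rack (np.float64(0.2662025356131734), array([0.4185, 0.2237]), np.float64(0.0019520049074776002))
435.0
wedge poly [[ 0.5643 -0.0432]
 [ 0.5615 -0.0403]
 [ 0.5586 -0.0402]
 [ 0.5558 -0.0374]
 [ 0.553  -0.0373]
 [ 0.5502 -0.0345]
 [ 0.5474 -0.0316]
 [ 0.5446 -0.0315]
 [ 0.5419 -0.0287]
 [ 0.539  -0.0286]
 [ 0.5363 -0.0258]
 [ 0.5335 -0.0229]
 [ 0.5307 -0.0229]
 [ 0.5279 -0.02  ]
 [ 0.5251 -0.02  ]
 [ 0.5223 -0.0171]
 [ 0.5196 -0.0143]
 [ 0.5168 -0.0142]
 [ 0.514  -0.0114]
 [ 0.5112 -0.0114]
 [ 0.5084 -0.0085]
 [ 0.5057 -0.0085]
 [ 0.5029 -0.0056]
 [ 0.5001 -0.0028]
 [ 0.4974 -0.0028]
 [ 0.4946 -0.0027]
 [ 0.4918 -0.0027]
 [ 0.489  -0.0026]
 [ 0.4863  0.0002]
 [ 0.4835  0.0002]
 [ 0.4807  0.0003]
 [ 0.478   0.0003]
 [ 0.4752  0.0003]
 [ 0.4725  0.0032]
 [ 0.4697  0.0032]
 [ 0.4669  0.0032]
 [ 0.4642  0.0033]
 [ 0.4614  0.0033]
 [ 0.4587  0.0061]
 [ 0.4559  0.0062]
 [ 0.4532  0.0062]
 [ 0.4504  0.0062]
 [ 0.4477  0.0091]
 [ 0.445   0.0091]
 [ 0.4422  0.0091]
 [ 0.4395  0.0092]
 [ 0.4367 
[... 801 characters left out ...]
0246]
 [ 0.4721 -0.0247]
 [ 0.4749 -0.0247]
 [ 0.4777 -0.0248]
 [ 0.4804 -0.0248]
 [ 0.4832 -0.0277]
 [ 0.4859 -0.0277]
 [ 0.4887 -0.0278]
 [ 0.4915 -0.0278]
 [ 0.4943 -0.0279]
 [ 0.497  -0.0307]
 [ 0.4998 -0.0308]
 [ 0.5026 -0.0308]
 [ 0.5054 -0.0309]
 [ 0.5082 -0.0309]
 [ 0.5109 -0.0338]
 [ 0.5137 -0.0338]
 [ 0.5165 -0.0339]
 [ 0.5193 -0.0339]
 [ 0.5221 -0.034 ]
 [ 0.5249 -0.0368]
 [ 0.5277 -0.0369]
 [ 0.5305 -0.0369]
 [ 0.5333 -0.037 ]
 [ 0.5361 -0.037 ]
 [ 0.5389 -0.0399]
 [ 0.5417 -0.0399]
 [ 0.5445 -0.04  ]
 [ 0.5473 -0.04  ]
 [ 0.5502 -0.0401]
 [ 0.5529 -0.043 ]
 [ 0.5558 -0.043 ]
 [ 0.5586 -0.0431]
 [ 0.5614 -0.0431]]
cup [[ 0.7554 -0.1513  0.1   ]]
bottle [[ 0.7758 -0.0019  0.17  ]]
```

Run:
```python
from h import *
goal([.49,-.25,.36],-.078)
```

```text
shift [ 378.6915 -250.7415 -129.1593] rot [array([ -0.0724,  -0.0393, -66.063 ]), array([ -0.044 ,   0.0812, 113.937 ])] j7 -0.05627497833619632 t 0.15
```

```bash
python3 -m jog '{"translation":[[0,0,-0.05],[0.1,-0.06,-0.11],[0.2,-0.13,-0.13],[0.3,-0.2,-0.13],[0.379,-0.251,-0.13],[0.379,-0.251,-0.13],[0.379,-0.251,-0.13],[0.379,-0.251,-0.13],[0.379,-0.251,-0.13],[0.379,-0.251,-0.13]],"rot":[[0,0,-8],[0,0,-16],[0,0,-25],[0,0,-34],[0,0,-43],[0,0,-52],[0,0,-60],[0,0,-66],[0,0,-66],[0,0,-66]],"jaw":[100,100,100,100,100,100,100,100,100,100]}'
python3 - <<'E'
from h import *
d=ctrl.get_image("wrist");cv2.imwrite("pics/w1.png",d["img"]);print(d["world_from_camera"],ctrl.read_state()["joints"])
E
```

```text
time_s: 1.4
ee_pos: [0.4916, -0.2473, 0.3613]
orientation: [0.733, 0.68, 0.0, -0.0]
wrist_force: [0.1, 0.4, -0.0]
opening: 0.0854
grasp_force: 0.0
[[ 0.9973 -0.0704 -0.0231  0.4966]
 [-0.0741 -0.9467 -0.3134 -0.1663]
 [ 0.0002  0.3143 -0.9493  0.5041]
 [ 0.      0.      0.      1.    ]] [ 0.7735  0.2269 -0.433   1.6635  0.0992  1.2735  0.2438]
```

View pics/w1.png

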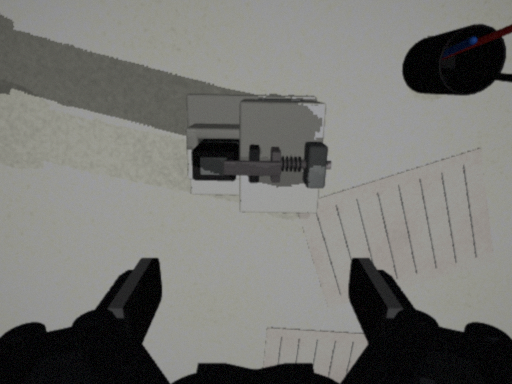

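The wrist view shows the dock square to the picture: stop at columns 250–259, rows 145–181, tab at columns 272–281, and deck corners at about (239,97), (318,212).

Run:
```python
from h import *
d=ctrl.get_image("wrist"); g=cv2.cvtColor(d["img"],cv2.COLOR_BGR2GRAY)
for r in(150,153,175,178): print(r,g[r,244:288])
for c in(254,276): print(c,g[138:190,c])
y=-.078;o=np.array([.4401,-.2475]);M=np.array([[np.cos(y),-np.sin(y)],[np.sin(y),np.cos(y)]])
for n,p,z in(("gap",(265.5,163),.14),("stopL",(249.5,163),.138),("stopR",(259.5,163),.138),("tabL",(271.5,163),.142),("tabR",(281.5,163),.142),("deckNW",(239,98),.105),("deckSW",(240,212),.105),("deckSE",(318,212.5),.105)):
    w=cast(d,p,z)[0]; print(n,w,"dock",(w[:2]-o)@M*1000)
```

```text
150 [102 104 100 104 103  98  61  37  29  33  29  33  31  27  28  35  47  78
  87 100 100 102 103 102 100 102 100  84  53  46  57  59  61  62  61  64
  62  66  89 102 103 100 104 101]
153 [102 103 104 101 100  93  62  33  28  29  28  30  31  28  33  33  49  86
 106 100 101 104  98 105 101 102  98  79  52  52  66  71  70  71  74  68
  69  66  89  90  91  97  99  92]
175 [157 153 149 132 117  89  50  23  27  29  23  28  28  16  24  34  72  85
  83  85  87  85  85  85  85  87  86  69  49  50  56  58  58  55  57  60
  58  78  87  84  85  89  85  88]
178 [153 154 154 154 151 115  60  23  31  24  16  29  24  25  22  32  70  85
  89  84  86  86  86  90  88  87  87  82  62  54  62  61  60  54  55  56
  60  78  86  87  85  87  86  87]
254 [104 103 102 103  80  32  18  16  14  21  28  29  29  28  27  28  28  31
  31  28  35  52  66  72  74  69  67  63  61  62  61  60  65  58  58  48
  30  23  25  26  16  31  70 119 153 154 155 157 156 153 153 156]
276 [103 103 103 102 101 102  88  48  39  38  36  46  61  71  70  70  70  73
  71  70  62  46  55  69  72  69  66  60  62  63  61  62  62  58  57  59
  54  58  62  57  60  57  73  82  86  86  92 116 150 153 156 153]
gap [ 0.5012 -0.2514  0.14  ] dock [61.2194  0.8639]
stopL [ 0.4831 -0.2505  0.138 ] dock [43.0677  0.3993]
stopR [ 0.4944 -0.2513  0.138 ] dock [54.4534  0.4065]
tabL [ 0.5079 -0.2515  0.142 ] dock [67.9104  1.3213]
tabR [ 0.5191 -0.2523  0.142 ] dock [79.1703  1.3284]
deckNW [ 0.4761 -0.1798  0.105 ] dock [30.6061 70.3182]
deckSW [ 0.4642 -0.3219  0.105 ] dock [ 29.8077 -72.2895]
deckSE [ 0.5656 -0.3304  0.105 ] dock [131.5461 -72.9108]
```

Run:
```python
from h import *
goal([.4233,-.001,.16],1.364)
```

```text
shift [243.6102 -85.8747 200.8632] rot [array([ -0.0678,  -0.0227, -82.7199]), array([-0.0235,  0.0702, 97.28  ])] j7 0.24379902004096946 t 1.5
```

```bash
python3 -m jog '{"translation":[[0.06,-0.02,0.03],[0.12,-0.04,0.06],[0.18,-0.06,0.1],[0.244,-0.086,0.15],[0.244,-0.086,0.2],[0.244,-0.086,0.2],[0.244,-0.086,0.2],[0.244,-0.086,0.2],[0.244,-0.086,0.2],[0.244,-0.086,0.2]],"rot":[[0,0,-10],[0,0,-20],[0,0,-30],[0,0,-40],[0,0,-50],[0,0,-60],[0,0,-70],[0,0,-80],[0,0,-82.7],[0,0,-82.7]],"jaw":[100,100,100,100,100,100,100,80,70,70]}'
python3 - <<'E'
from h import *
d=ctrl.get_image("wrist");cv2.imwrite("pics/w2.png",d["img"]);print(ctrl.read_state()["joints"])
hsv=cv2.cvtColor(d["img"],cv2.COLOR_BGR2HSV)
m=cv2.inRange(hsv,(4,90,30),(22,255,255)); cv2.imwrite("pics/m2.png",m)
c=max(cv2.findContours(m,0,1)[0],key=cv2.contourArea); print(cv2.contourArea(c))
p=cv2.approxPolyDP(c,3,True)[:,0]; print(np.c_[p,cast(d,p,.03)[:,:2]])
E
```

```text
time_s: 2.75
ee_pos: [0.4237, -0.0015, 0.161]
orientation: [0.105, 0.994, -0.0, -0.0]
wrist_force: [1.0, 0.4, 0.6]
opening: 0.0594
grasp_force: 0.0
[ 0.6229  0.2908 -0.7845  2.155   0.2871  0.7992  1.0173]
4639.0
[[269.     159.       0.4032   0.0152]
 [238.     159.       0.3977  -0.0105]
 [236.     165.       0.4024  -0.0134]
 [238.     327.       0.5668  -0.0495]
 [243.     327.       0.5678  -0.0445]
 [269.     264.       0.5022  -0.0045]]
```

View pics/w2.png

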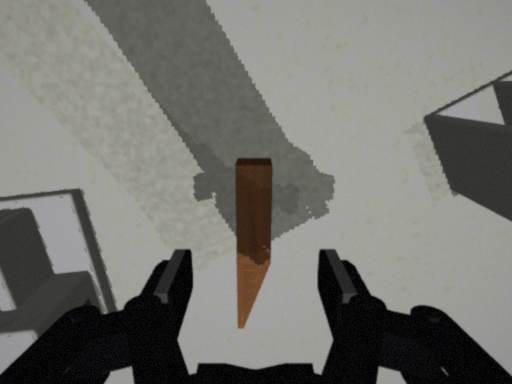

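The wrist view shows the wedge centred between the fingers: butt edge at row 165, columns 236–269, tip at (240,327). It's aligned to about 1 mm, so I'm descending and gripping.

```bash
python3 -m jog '{"translation":[[0,-0.001,0.06],[0,-0.001,0.11],[0,-0.001,0.145],[0,-0.001,0.157],[0,-0.001,0.157],[0,-0.001,0.157],[0,-0.001,0.157],[0,-0.001,0.157],[0,-0.001,0.157],[0,-0.001,0.157]],"rot":[[0,0,0.5],[0,0,0.5],[0,0,0.5],[0,0,0.5],[0,0,0.5],[0,0,0.5],[0,0,0.5],[0,0,0.5],[0,0,0.5],[0,0,0.5]],"jaw":[70,70,70,70,70,15,15,15,15,15]}' 60
python3 - <<'E'
from h import *
y=-.08;o=np.array([.4418,-.2475]);M=np.array([[np.cos(y),-np.sin(y)],[np.sin(y),np.cos(y)]])
for q in((.0695,.18),(.0695,.065)): print(o+M@q)
goal([*(o+M@[.0695,.185]),.109],-.08)
E
```

```text
time_s: 4.05
ee_pos: [0.4248, -0.0012, 0.0058]
orientation: [0.108, 0.994, -0.0, 0.001]
wrist_force: [-0.8, 0.9, 6.4]
opening: 0.0311
grasp_force: 59.5
[ 0.5255 -0.0736]
[ 0.5163 -0.1883]
shift [-113.4984  -44.2711 -102.9063] rot [array([ 0.1167,  0.1446, 82.2053]), array([ -0.1501,   0.1211, -97.7946])] j7 0.6814056108542667 t 4.05
```

```bash
python3 -m jog '{"translation":[[0,0,-0.06],[0,0,-0.12],[-0.03,-0.01,-0.16],[-0.06,-0.02,-0.16],[-0.09,-0.03,-0.16],[-0.112,-0.024,-0.16],[-0.112,-0.024,-0.16],[-0.112,-0.024,-0.16],[-0.112,-0.024,-0.16],[-0.112,-0.024,-0.16],[-0.112,-0.024,-0.16]],"rot":[[0,0,0],[0,0,5],[0,0,15],[0,0,25],[0,0,35],[0,0,45],[0,0,55],[0,0,65],[0,0,75],[0,0,82.2],[0,0,82.2]],"jaw":[15,15,15,15,15,15,15,15,15,15,15]}' 60
python3 - <<'E'
from h import *
d=ctrl.get_image("wrist");cv2.imwrite("pics/w3.png",d["img"]);print(ctrl.read_state()["joints"])
y=-.08;o=np.array([.4418,-.2475]);M=np.array([[np.cos(y),-np.sin(y)],[np.sin(y),np.cos(y)]])
s=ctrl.read_state();print("dock",(s["ee_pos"][:2]-o)@M)
goal([*(o+M@[.0695,.195]),.109],-.08)
hsv=cv2.cvtColor(d["img"],cv2.COLOR_BGR2HSV)
m=cv2.inRange(hsv,(4,90,30),(22,255,255))
c=max(cv2.findContours(m,0,1)[0],key=cv2.contourArea); p=cv2.approxPolyDP(c,3,True)[:,0]
z=s["ee_pos"][2]-.0058+.03
w=cast(d,p,z)[:,:2]; print(np.c_[p,w,(w-o)@M])
E
```

```text
time_s: 5.42
ee_pos: [0.5279, -0.0482, 0.1651]
orientation: [0.734, 0.679, 0.0, 0.001]
wrist_force: [-1.1, 0.4, -1.0]
opening: 0.031
grasp_force: 60.2
[ 0.3754  0.3911 -0.424   1.9336  0.2091  0.8584 -0.2343]
dock [0.0699 0.2055]
shift [-10.5122  -0.5199  55.9587] rot [array([0.0554, 0.0108, 0.1848]), array([  -0.017 ,    0.0869, -179.8152])] j7 -0.23431162541377695 t 5.475
[[224.     224.       0.5171  -0.0174   0.0567   0.2354]
 [216.     252.       0.5126  -0.0294   0.0531   0.2231]
 [220.     362.       0.5079  -0.0856   0.053    0.1666]
 [257.     369.       0.5245  -0.0911   0.07     0.1625]
 [287.     363.       0.5385  -0.0887   0.0837   0.1661]
 [294.     263.       0.5439  -0.0369   0.0849   0.2181]
 [287.     226.       0.5418  -0.0202   0.0815   0.2346]]
```

View pics/w3.png

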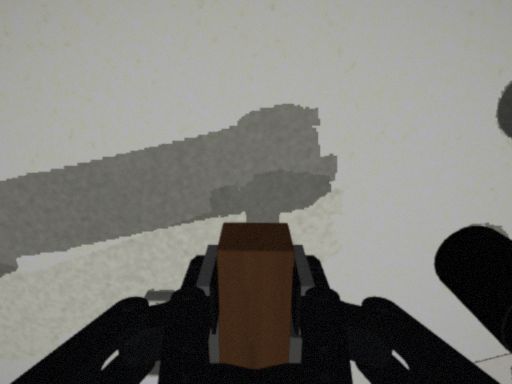

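The wrist view shows the wedge square in the grip (columns 218–292), with its flat side at dock x of about 53 mm. I'll lower to just above the deck and check from the top camera.

```bash
python3 -m jog '{"translation":[[-0.005,-0.001,0.03],[-0.01,-0.001,0.05],[-0.01,-0.001,0.056],[-0.01,-0.001,0.056]],"rot":[[0,0,0],[0,0,0],[0,0,0],[0,0,0]],"jaw":[15,15,15,15]}' 60
python3 - <<'E'
from h import *
d=ctrl.get_image("top");t=d["img"];e=ctrl.get_image("side")["img"]
a=cv2.resize(cv2.convertScaleAbs(t[195:295,300:390],alpha=1.6),None,fx=4.4,fy=4.4,interpolation=cv2.INTER_CUBIC)
b=cv2.resize(cv2.convertScaleAbs(e[95:210,290:400],alpha=1.6),None,fx=3.6,fy=3.6,interpolation=cv2.INTER_CUBIC)
m=np.zeros((440,792,3),np.uint8);m[:a.shape[0],:a.shape[1]]=a;m[:b.shape[0],396:396+b.shape[1]]=b
cv2.imwrite("pics/z4.png",m)
E
```

```text
time_s: 5.98
ee_pos: [0.5262, -0.0585, 0.1087]
orientation: [0.734, 0.679, -0.0, 0.0]
wrist_force: [-0.7, -1.1, 0.3]
opening: 0.0311
grasp_force: 60.4
```

View pics/z4.png

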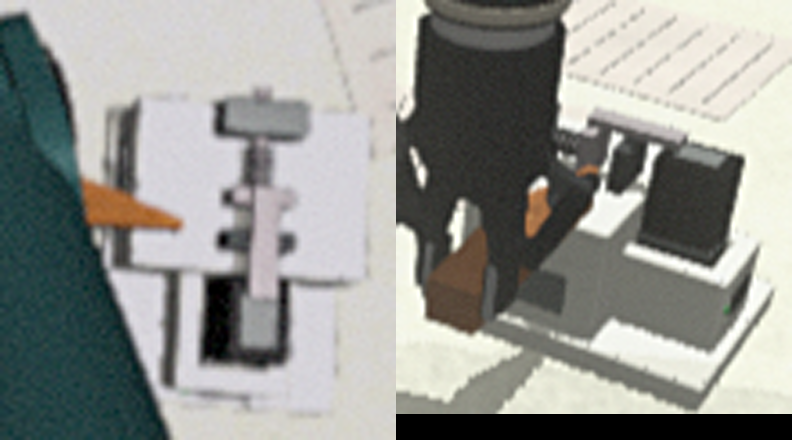

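The crop shows the wedge tip at (182,224) on the deck, lined up with the gap between the stop (row 240) and the tab (row 197). Driving now.

```bash
python3 -m jog '{"translation":[[-0.015,0,0],[-0.03,0,0],[-0.045,0,0],[-0.055,0,0],[-0.065,0,0],[-0.075,0,0]],"rot":[[0,0,0],[0,0,0],[0,0,0],[0,0,0],[0,0,0],[0,0,0]],"jaw":[15,15,15,15,15,15]}' 90
python3 -m jog '{"translation":[[-0.01,0,0],[-0.02,0,0],[-0.03,0,0],[-0.03,0,0]],"rot":[[0,0,0],[0,0,0],[0,0,0],[0,0,0]],"jaw":[15,15,15,15]}' 90
```

```text
time_s: 6.82
ee_pos: [0.5252, -0.1046, 0.1099]
orientation: [0.729, 0.684, 0.014, -0.009]
wrist_force: [8.9, 65.1, 4.6]
opening: 0.0307
grasp_force: 101.2
time_s: 7.32
ee_pos: [0.523, -0.1371, 0.1094]
orientation: [0.73, 0.684, 0.012, -0.008]
wrist_force: [7.1, 59.1, 6.1]
opening: 0.0304
grasp_force: 112.6
```

Run:
```python
from h import *
d=ctrl.get_image("top");t=d["img"];e=ctrl.get_image("side")["img"]
a=cv2.resize(cv2.convertScaleAbs(t[195:295,300:390],alpha=1.6),None,fx=4.4,fy=4.4,interpolation=cv2.INTER_CUBIC)
b=cv2.resize(cv2.convertScaleAbs(e[95:210,290:400],alpha=1.6),None,fx=3.6,fy=3.6,interpolation=cv2.INTER_CUBIC)
m=np.zeros((440,792,3),np.uint8);m[:a.shape[0],:a.shape[1]]=a;m[:b.shape[0],396:396+b.shape[1]]=b
cv2.imwrite("pics/z5.png",m); s=ctrl.read_state(); print(s["wrist_force"],s["torque"],s["ee_pos"])
```

```text
[ 6.7    58.9171  5.2629] [11.7715 -1.2067 -0.8018] [ 0.523  -0.1371  0.1094]
```

View pics/z5.png

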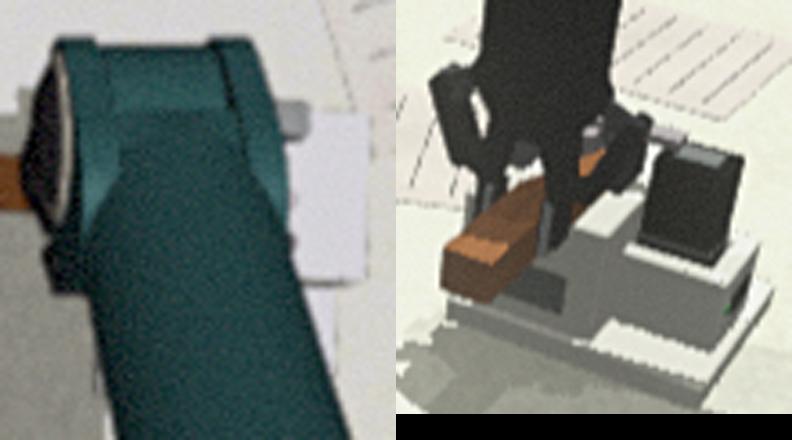

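The crop shows the wedge still level but slipped back in the grip, with its butt at about (470,266) in the right half. So the tip is blocked. I'll locate the butt and tip, then back off.

```bash
python3 -m jog '{"translation":[[0.02,0,0],[0.04,0,0],[0.055,0,0],[0.055,0,0],[0.055,0,0]],"rot":[[0,0,0],[0,0,0],[0,0,0],[0,0,0],[0,0,0]],"jaw":[15,15,15,15,15]}' 90
cat >> h.py <<'E'
yd=-.082;od=np.array([.4422,-.2475]);Md=np.array([[np.cos(yd),-np.sin(yd)],[np.sin(yd),np.cos(yd)]])
dk=lambda w:(np.asarray(w)[...,:2]-od)@Md*1000
def wedge(n,z):
    d=ctrl.get_image(n); hsv=cv2.cvtColor(d["img"],cv2.COLOR_BGR2HSV)
    m=cv2.inRange(hsv,(4,90,30),(22,255,255))
    if n!="wrist": m[:95]=0;m[300:]=0;m[:,:230]=0;m[:,420:]=0
    for c in cv2.findContours(m,0,1)[0]:
        if cv2.contourArea(c)>12:
            p=cv2.approxPolyDP(c,2,True)[:,0]; print(n,cv2.contourArea(c));print(np.c_[p,dk(cast(d,p,z))])
    return d
E
python3 - <<'E'
from h import *
d=ctrl.get_image("side"); print("butt before",dk(cast(d,[(310.6,168.9),(303,166.5),(318.8,169.5)],.135)))
s=ctrl.read_state();print("tcp",dk(s["ee_pos"]),s["ee_pos"],s["wrist_force"],s["orientation"],s["opening"])
wedge("top",.135);wedge("side",.135);wedge("wrist",.135)
E
```

```text
time_s: 8.05
ee_pos: [0.5221, -0.1093, 0.1082]
orientation: [0.735, 0.678, -0.0, 0.0]
wrist_force: [-0.1, 0.7, -1.3]
opening: 0.0304
grasp_force: 108.4
butt before [[ 65.1147 197.5675]
 [ 82.3172 198.2134]
 [ 50.1851 190.1966]]
tcp [ 68.2737 144.1902] [ 0.5221 -0.1094  0.1082] [ 0.297  -0.3106 -0.7839] [ 0.7351  0.6779 -0.0003  0.0002] 0.030221932206102736
top 158.0
[[276.     230.      80.2501 215.0496]
 [276.     241.      51.9794 213.2722]
 [291.     242.      52.0921 174.7535]
 [288.     230.      82.3791 184.2217]]
side 376.0
[[325.     150.      73.7863 110.9845]
 [316.     154.      82.58   137.7025]
 [298.     171.      82.7681 218.9185]
 [310.     176.      54.2305 221.4924]
 [316.     170.      54.0955 195.0859]
 [321.     171.      44.0069 192.7449]
 [311.     178.      49.3525 226.7041]
 [312.     182.      41.4314 237.9851]
 [308.     181.      49.4721 239.304 ]
 [311.     182.      43.0474 239.0763]
 [308.     185.      43.2351 251.3528]
 [323.     173.      37.4416 197.1506]]
side 29.5
[[343.     142.      55.2718  54.7321]
 [336.     145.      62.8341  76.6006]
 [337.     150.      51.7607  96.1124]]
wrist 19926.5
[[226.     112.      57.2836 217.3293]
 [217.     119.      54.1074 214.9725]
 [216.     268.      51.6347 156.3237]
 [219.     319.      52.0163 131.5969]
 [217.     363.      50.3235 107.7857]
 [225.     362.      53.9316 108.3602]
 [257.     369.      68.2956 104.3645]
 [278.     364.      77.7269 107.253 ]
 [288.     344.      81.854  118.4167]
 [307.     121.      85.2738 214.3284]
 [294.     114.      80.6773 216.6854]]
```

The tip was hitting the stop's end face at dock y of about 20, so I'll shift +4 mm in dock x and retry.

```bash
python3 -m jog '{"translation":[[0,0.004,0.001],[0,0.004,0.001],[-0.012,0.004,0.001],[-0.024,0.004,0.001],[-0.036,0.004,0.001],[-0.042,0.004,0.001]],"rot":[[0,0,0],[0,0,0],[0,0,0],[0,0,0],[0,0,0],[0,0,0]],"jaw":[15,15,15,15,15,15]}' 90
```

```text
time_s: 9.0
ee_pos: [0.5243, -0.1372, 0.1077]
orientation: [0.733, 0.68, 0.006, -0.006]
wrist_force: [0.7, 40.4, 6.4]
opening: 0.0305
grasp_force: 113.1
```

Run:
```python
from h import *
s=ctrl.read_state();print("tcp",dk(s["ee_pos"]),s["ee_pos"],s["wrist_force"])
```

```text
tcp [ 72.765  116.6816] [ 0.5243 -0.1372  0.1077] [ 0.6971 40.3799  6.4174]
```

Run:
```python
from h import *
e=ctrl.get_image("side")["img"]
b=cv2.resize(cv2.convertScaleAbs(e[115:175,310:390],alpha=2),None,fx=9.5,fy=9.5,interpolation=cv2.INTER_CUBIC)
cv2.imwrite("pics/z6.png",b)
```

```text
(no output)
```

View pics/z6.png

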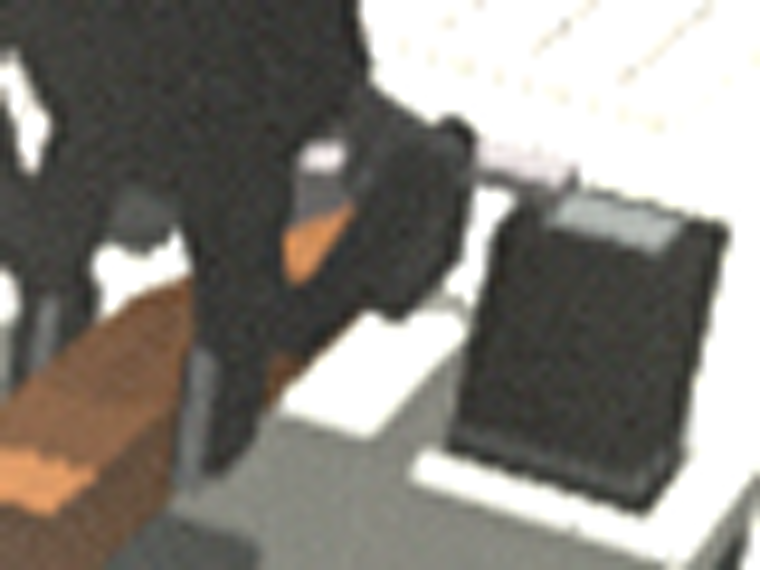

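Run:
```python
from h import *
d=ctrl.get_image("side")
def proj(q):
    q=np.array(q)/1000.; w=np.r_[od+Md@q[:2],q[2]]; T=d["world_from_camera"]; c=T[:3,:3].T@(w-T[:3,3]); u=d["camera_matrix"]@c; return u[:2]/u[2]
cr=lambda p:(p-[310,115])*9.5
for n,q in dict(tabTopL=(66,18,142),tabTopR=(76,18,142),tabBot=(66,18,107),stopTop=(52,20,138),stopTop2=(40,20,138),stopBot=(52,20,105),stopBot2=(40,20,105),nose=(12,0,150),packc=(-25,18,140),packd=(25,18,140),deck=(28,70,105),tipA=(56,17,137),tipB=(62,17,137)).items(): print(n,proj(q),cr(proj(q)))
s=ctrl.read_state();print(s["ee_pos"],dk(s["ee_pos"]),s["orientation"],s["torque"])
wedge("wrist",.1365);wedge("side",.1365)
```

```text
tabTopL [345.3807 131.8472] [336.1164 160.0484]
tabTopR [341.4222 130.746 ] [298.5109 149.5867]
tabBot [343.3625 144.8203] [316.9442 283.2929]
stopTop [350.4096 135.2613] [383.8911 192.4826]
stopTop2 [355.2739 136.627 ] [430.1022 205.4568]
stopBot [348.388  147.5104] [364.6859 308.8489]
stopBot2 [353.1379 148.9216] [409.8098 322.2553]
nose [370.8451 131.8413] [578.0285 159.9928]
packc [383.171  143.1884] [695.1242 267.7902]
packd [361.8988 137.2491] [493.0385 211.3663]
deck [349.7377 159.5643] [377.508  423.3611]
tipA [349.2368 134.6883] [372.7494 187.0387]
tipB [346.8424 134.0168] [350.0032 180.6595]
[ 0.5241 -0.137   0.1076] [ 72.5585 116.8171] [ 0.7328  0.6804  0.0057 -0.0056] [ 6.1237  0.1372 -0.8275]
wrist 19860.5
[[226.     112.      61.1817 189.203 ]
 [219.     117.      58.7521 187.5213]
 [219.     318.      56.6944 105.6804]
 [216.     361.      54.818   83.2923]
 [258.     369.      73.2555  79.0383]
 [277.     364.      81.5735  81.8703]
 [287.     344.      85.5686  92.6466]
 [308.     121.      89.3164 186.4137]
 [297.     115.      85.4425 188.3921]]
side 411.0
[[329.     144.      76.9218  83.7907]
 [319.     149.      85.7251 116.861 ]
 [303.     164.      85.8486 191.8031]
 [314.     170.      56.559  199.5089]
 [313.     179.      43.6153 229.6567]
 [327.     166.      41.1052 170.8971]]
side 24.5
[[347.     137.      56.1899  29.7688]
 [340.     139.      65.8082  47.9529]
 [340.     144.      56.277   69.8511]]
```

```bash
python3 -m jog '{"translation":[[0.02,0,0],[0.025,0.003,0],[0.02,0.003,0],[0.01,0.003,0],[0,0.003,0],[-0.005,0.003,0]],"rot":[[0,0,0],[0,0,0],[0,0,0],[0,0,0],[0,0,0],[0,0,0]],"jaw":[15,15,15,15,15,15]}' 90
python3 - <<'E'
from h import *
s=ctrl.read_state();print(dk(s["ee_pos"]),s["ee_pos"],s["orientation"])
E
```

```text
time_s: 9.95
ee_pos: [0.5252, -0.1568, 0.1074]
orientation: [0.735, 0.678, -0.0, -0.0]
wrist_force: [-0.5, 4.8, 3.1]
opening: 0.0304
grasp_force: 109.3
[75.2881 97.2415] [ 0.5252 -0.1568  0.1074] [ 0.7353  0.6777 -0.     -0.0001]
```

It's in: only 5 N with the tip past the stop. I'll push further, then regrip nearer the butt.

```bash
python3 -m jog '{"translation":[[-0.008,0,0],[-0.016,-0.001,0],[-0.024,-0.001,0],[-0.032,-0.001,0],[-0.038,-0.001,0],[-0.038,-0.001,0]],"rot":[[0,0,0],[0,0,0],[0,0,0],[0,0,0],[0,0,0],[0,0,0]],"jaw":[15,15,15,15,15,15]}' 90
python3 - <<'E'
from h import *
s=ctrl.read_state();print(dk(s["ee_pos"]),s["ee_pos"],s["orientation"])
wedge("wrist",.1365)
E
```

```text
time_s: 10.7
ee_pos: [0.5205, -0.1889, 0.1077]
orientation: [0.734, 0.679, 0.001, -0.003]
wrist_force: [-5.7, 10.2, 9.8]
opening: 0.0303
grasp_force: 110.6
[73.2621 64.8213] [ 0.5205 -0.1889  0.1077] [ 0.734   0.6791  0.0007 -0.0029]
wrist 20010.5
[[225.     112.      61.9244 137.5987]
 [217.     119.      59.1393 135.2671]
 [216.     270.      56.8916  76.7206]
 [219.     318.      57.4035  53.9183]
 [215.     361.      54.9714  31.2536]
 [257.     369.      73.457   26.9281]
 [278.     364.      82.6932  29.804 ]
 [288.     342.      86.6734  41.7771]
 [307.     121.      89.8526 134.7368]
 [289.     114.      83.6257 137.035 ]]
```

```bash
python3 -m jog '{"translation":[[0,0,0],[0,0,0],[0,0,0],[0.02,0,0],[0.04,0,0],[0.05,0,0],[0.05,0,0]],"rot":[[0,0,0],[0,0,0],[0,0,0],[0,0,0],[0,0,0],[0,0,0],[0,0,0]],"jaw":[60,60,60,60,60,60,60]}' 90
python3 - <<'E'
from h import *
s=ctrl.read_state();print(dk(s["ee_pos"]),s["ee_pos"],s["orientation"])
wedge("wrist",.1365)
E
```

```text
time_s: 11.62
ee_pos: [0.5256, -0.142, 0.1073]
orientation: [0.734, 0.679, 0.0, -0.0]
wrist_force: [0.1, -0.1, 0.8]
opening: 0.051
grasp_force: 0.0
[ 74.4943 111.9787] [ 0.5256 -0.142   0.1073] [ 0.7338  0.6794  0.0001 -0.    ]
wrist 11155.5
[[214.     214.      58.1233 148.0145]
 [203.     241.      53.5311 136.8882]
 [210.     363.      53.9528  77.6094]
 [225.     362.      60.5631  78.2004]
 [253.     369.      72.8748  74.3318]
 [279.     364.      84.3141  77.2044]
 [283.     240.      84.1475 137.4635]
 [278.     215.      81.9556 147.7329]]
```

```bash
python3 -m jog '{"translation":[[0.004,-0.005,0],[0.004,-0.005,0],[0.004,-0.005,0],[0.004,-0.005,0],[0.004,-0.005,0],[0.004,-0.005,0],[-0.008,-0.005,0],[-0.02,-0.005,0],[-0.032,-0.005,0],[-0.044,-0.005,0],[-0.052,-0.005,0],[-0.052,-0.005,0]],"rot":[[0,0,0],[0,0,0],[0,0,0],[0,0,0],[0,0,0],[0,0,0],[0,0,0],[0,0,0],[0,0,0],[0,0,0],[0,0,0],[0,0,0]],"jaw":[60,60,15,15,15,15,15,15,15,15,15,15]}' 90
python3 - <<'E'
from h import *
s=ctrl.read_state();print(dk(s["ee_pos"]),s["ee_pos"],s["orientation"])
wedge("wrist",.1365)
E
```

```text
time_s: 13.18
ee_pos: [0.5171, -0.1906, 0.1079]
orientation: [0.734, 0.679, 0.002, -0.002]
wrist_force: [-1.7, 9.9, 7.8]
opening: 0.0304
grasp_force: 89.6
[70.0038 62.8204] [ 0.5171 -0.1906  0.1079] [ 0.7341  0.679   0.0019 -0.0016]
wrist 10856.0
[[223.     218.      56.8916  96.8721]
 [215.     245.      53.5041  85.6222]
 [219.     361.      53.3566  29.1177]
 [255.     369.      69.2184  24.702 ]
 [289.     363.      84.2036  28.1277]
 [294.     245.      84.0486  85.7417]
 [286.     218.      80.5802  96.9647]]
```

```bash
python3 -m jog '{"translation":[[0,0,0],[0,0,0],[0,0,0],[0,0,-0.04],[0.0,0,-0.1],[0.03,0,-0.16],[0.08,0,-0.19]],"rot":[[0,0,0],[0,0,0],[0,0,0],[0,0,0],[0,0,0],[0,0,0],[0,0,0]],"jaw":[65,65,65,65,80,80,80]}' 90
python3 - <<'E'
from h import *
d=ctrl.get_image("wrist"); g=d["img"]; cv2.imwrite("pics/w7.png",g); s=ctrl.read_state(); print(dk(s["ee_pos"]),s["ee_pos"][2])
def proj(q):
    q=np.array(q)/1000.; w=np.r_[od+Md@q[:2],q[2]]; T=d["world_from_camera"]; c=T[:3,:3].T@(w-T[:3,3]); u=d["camera_matrix"]@c; return u[:2]/u[2]
for q in((12,0,150),(30,0,150),(-25,18,140),(25,-18,140)):print(q,proj(q))
E
```

```text
time_s: 14.1
ee_pos: [0.5234, -0.1167, 0.3002]
orientation: [0.736, 0.677, 0.001, 0.002]
wrist_force: [0.4, 0.3, -1.1]
opening: 0.0684
grasp_force: 0.0
[ 71.7777 147.4477] 0.304462671881736
(12, 0, 150) [200.622  303.6666]
(30, 0, 150) [217.6444 303.5903]
(-25, 18, 140) [166.504 283.715]
(25, -18, 140) [214.6857 311.66  ]
```

View pics/w7.png

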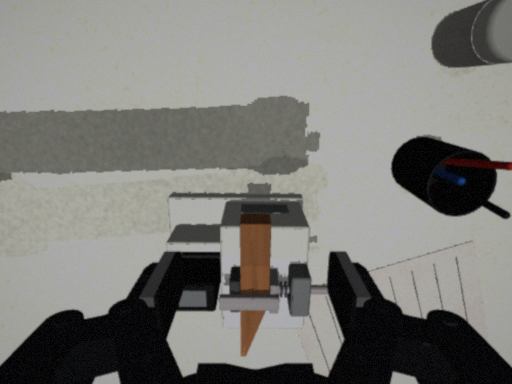

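The wrist view shows the wedge through the gap and the bar's nose withdrawn to column 219 (about dock x 30 mm), which leaves the pack top around (195,298) clear. Moving over the pack.

Run:
```python
from h import *
s=ctrl.read_state(); print(s["joints"])
goal([*(od+Md@[.001,0]),.2],yd+np.pi/2)
```

```text
[ 0.5456  0.2428 -0.4781  1.7784  0.1195  1.1393 -0.0419]
shift [-146.9919  -73.2511  103.3946] rot [array([  0.5564,   0.3456, -89.4425]), array([ 0.3465, -0.5579, 90.5558])] j7 -0.0418739998624958 t 14.15
```

```bash
python3 -m jog '{"translation":[[-0.02,-0.01,0],[-0.05,-0.03,0],[-0.09,-0.05,0],[-0.12,-0.06,0],[-0.147,-0.073,0.02],[-0.147,-0.073,0.05],[-0.147,-0.073,0.08],[-0.147,-0.073,0.09],[-0.147,-0.073,0.09],[-0.147,-0.073,0.09]],"rot":[[0,0,10],[0,0,20],[0,0,30],[0,0,40],[0,0,50],[0,0,60],[0,0,70],[0,0,80],[0,0,90],[0,0,90]],"jaw":[70,70,70,70,70,70,70,70,70,70]}' 90
python3 - <<'E'
from h import *
goal([*(od+Md@[.001,0]),.096],yd+np.pi/2)
s=ctrl.read_state(); print(s["ee_pos"],s["joints"])
d=ctrl.get_image("wrist")
def proj(q):
    q=np.array(q)/1000.; w=np.r_[od+Md@q[:2],q[2]]; T=d["world_from_camera"]; c=T[:3,:3].T@(w-T[:3,3]); u=d["camera_matrix"]@c; return u[:2]/u[2]
for q in((-25,18,140),(25,18,140),(25,-18,140),(-25,-18,140)):print(q,proj(q))
g=cv2.cvtColor(d["img"],cv2.COLOR_BGR2GRAY); m=cv2.inRange(g,0,35)
P=proj((-15,0,140)); r=int(P[1]); print(P)
if 0<r<384: print(r, g[r,180:330:3])
E
```

```text
time_s: 15.4
ee_pos: [0.438, -0.2559, 0.2069]
orientation: [0.999, -0.039, -0.0, 0.0]
wrist_force: [0.1, -0.1, -0.1]
opening: 0.0597
grasp_force: 0.0
shift [  4.5961  -8.68   110.8595] rot [array([0.0019, 0.041 , 0.271 ]), array([  -0.0644,    0.003 , -179.729 ])] j7 -1.2348340032268996 t 15.4
[ 0.438  -0.2559  0.2069] [ 0.5988  0.267  -0.1588  1.963   0.053   0.9161 -1.2348]
(-25, 18, 140) [217.0709 237.8419]
(25, 18, 140) [214.635  168.7451]
(25, -18, 140) [269.475  168.9999]
(-25, -18, 140) [268.1498 238.0754]
[242.5062 224.9101]
224 [106 109 111 110 107 110 110 108 107 106 106 110 108  11  12   2  18  32
  35  34  30  35  31  38  40  39  11   3   0  11 159 164 164 163 160 162
 164 170 167 163 158 158 164 161 157 171 173 169 174 172]
```

```bash
python3 -m jog '{"translation":[[0.005,-0.008,0],[0.005,-0.008,0.03],[0.005,-0.008,0.07],[0.005,-0.008,0.1],[0.005,-0.008,0.111],[0.005,-0.008,0.111],[0.005,-0.008,0.111],[0.005,-0.008,0.111],[0.005,-0.008,0.111],[0.005,-0.008,0.111]],"rot":[[0,0,0.3],[0,0,0.3],[0,0,0.3],[0,0,0.3],[0,0,0.3],[0,0,0.3],[0,0,0.3],[0,0,0.3],[0,0,0.3],[0,0,0.3]],"jaw":[70,70,70,70,70,70,15,15,15,15]}' 60
python3 -m jog '{"translation":[[0,0,-0.01],[0,0,-0.025],[0,0,-0.045],[0,0,-0.07],[0,0,-0.1],[0,0,-0.14],[0,0,-0.14]],"rot":[[0,0,0],[0,0,0],[0,0,0],[0,0,0],[0,0,0],[0,0,0],[0,0,0]],"jaw":[15,15,15,15,15,15,15]}' 60
```

```text
time_s: 16.7
ee_pos: [0.4449, -0.2485, 0.0977]
orientation: [0.999, -0.042, 0.001, 0.001]
wrist_force: [0.1, 0.4, 6.8]
opening: 0.0355
grasp_force: 60.9
time_s: 17.58
ee_pos: [0.4456, -0.249, 0.2399]
orientation: [0.999, -0.042, 0.003, 0.002]
wrist_force: [0.4, -0.5, -4.7]
opening: 0.0352
grasp_force: 60.6
```

Run:
```python
from h import *
goal([.46,.03,.24],.266+np.pi/2)
print(ctrl.read_state()["joints"])
```

```text
shift [  -9.1479 -279.2699   -0.9847] rot [array([  0.2323,  -0.3376, -20.0817]), array([ -0.476 ,  -0.3276, 159.9173])] j7 -1.2547060260445762 t 17.575
[ 0.5895  0.229  -0.1678  1.9275  0.0463  0.9815 -1.2547]
```

```bash
python3 -m jog '{"translation":[[0,-0.04,0],[-0.003,-0.1,0],[-0.006,-0.16,0],[-0.009,-0.22,0],[-0.009,-0.265,0.02],[-0.009,-0.279,0.06],[-0.009,-0.279,0.1],[-0.009,-0.279,0.13],[-0.009,-0.279,0.15],[-0.009,-0.279,0.155],[-0.009,-0.279,0.155]],"rot":[[0,0,-5],[0,0,-10],[0,0,-15],[0,0,-20],[0,0,-20],[0,0,-20],[0,0,-20],[0,0,-20],[0,0,-20],[0,0,-20],[0,0,-20]],"jaw":[15,15,15,15,15,15,15,15,15,15,15]}' 60
```

```text
time_s: 18.95
ee_pos: [0.4581, 0.0306, 0.0811]
orientation: [0.991, 0.132, -0.0, -0.0]
wrist_force: [0.4, -0.2, -3.7]
opening: 0.0353
grasp_force: 60.9
```

```bash
python3 -m jog '{"translation":[[0,0,0.001],[0,0,0.002],[0,0,0.003],[0,0,0.004],[0,0,0.0045],[0,0,0.0045]],"rot":[[0,0,0],[0,0,0],[0,0,0],[0,0,0],[0,0,0],[0,0,0]],"jaw":[15,15,15,15,15,15]}' 60
```

```text
time_s: 19.7
ee_pos: [0.4586, 0.0306, 0.0777]
orientation: [0.991, 0.132, 0.0, 0.0]
wrist_force: [-2.4, -0.2, 7.1]
opening: 0.0351
grasp_force: 62.5
```

```bash
python3 -m jog '{"translation":[[0,0,0],[0,0,0],[0,0,0],[0,0,-0.03],[0,0,-0.07],[0,0,-0.12],[0,0,-0.16],[0,0,-0.16],[0,0,-0.16],[0,0,-0.16],[0,0,-0.16],[0,0,-0.16]],"rot":[[0,0,0],[0,0,0],[0,0,0],[0,0,0],[0,0,-5],[0,0,-15],[0,0,-25],[0,0,-35],[0,0,-45],[0,0,-55],[0,0,-65],[0,0,-75]],"jaw":[60,60,60,60,60,75,85,90,90,90,90,90]}' 60
python3 -m jog '{"translation":[[0,0,0],[0,0,0],[0,0,0]],"rot":[[0,0,-10],[0,0,-15],[0,0,-15]],"jaw":[90,90,90]}'
python3 - <<'E'
from h import *
s=ctrl.read_state();print(s["joints"])
goal([.4586,.0306,.09],.266)
for n in("wrist","top"):
    d=ctrl.get_image(n); g=cv2.cvtColor(d["img"],cv2.COLOR_BGR2GRAY)
    m=cv2.inRange(g,0,60); 
    T=d["world_from_camera"];p=d["camera_matrix"]@(T[:3,:3].T@(np.array([.4586,.0306,.12])-T[:3,3]));p=(p/p[2])[:2];print(n,p)
    for c in cv2.findContours(m,0,1)[0]:
        if cv2.contourArea(c)>60 and cv2.pointPolygonTest(c,(float(p[0]),float(p[1])),True)>-15:
            q=cv2.approxPolyDP(c,3,True)[:,0]; print(cv2.contourArea(c));print(np.c_[q,cast(d,q,.12)[:,:2]][:14])
E
```

```text
time_s: 21.2
ee_pos: [0.4583, 0.0305, 0.2367]
orientation: [0.704, 0.71, -0.0, -0.0]
wrist_force: [0.3, 0.1, -0.3]
opening: 0.0767
grasp_force: 0.0
time_s: 21.58
ee_pos: [0.4583, 0.0305, 0.2367]
orientation: [0.608, 0.794, -0.0, -0.0]
wrist_force: [0.0, -1.3, 0.5]
opening: 0.0766
grasp_force: 0.0
[ 0.4691  0.2061 -0.6741  2.0105  0.1548  0.975  -0.0185]
shift [  0.016    0.2984 146.6687] rot [array([-0.0102, -0.0053, -0.1397]), array([ -0.0084,   0.016 , 179.8603])] j7 -0.018464557911663702 t 21.575
wrist [256.2425 189.9204]
3444.5
[[235.     144.       0.4324   0.063 ]
 [225.     168.       0.4292   0.042 ]
 [226.     205.       0.4375   0.0111]
 [282.     207.       0.4835   0.0217]
 [284.     169.       0.4757   0.0537]
 [276.     146.       0.4642   0.07  ]]
top [249.209  262.2505]
8842.0
[[208.     239.       0.52     0.1377]
 [211.     273.       0.4323   0.1295]
 [218.     284.       0.4042   0.1113]
 [227.     282.       0.409    0.0881]
 [219.     288.       0.3941   0.1087]
 [241.     382.       0.1649   0.0537]
 [305.     383.       0.1616  -0.1045]
 [271.     271.       0.4356  -0.0253]
 [261.     272.       0.4334   0.0005]
 [272.     263.       0.456   -0.0282]
 [266.     237.       0.5233  -0.0138]
 [253.     225.       0.5552   0.0198]
 [248.     227.       0.5501   0.0329]
 [249.     237.       0.5239   0.0305]]
```

```bash
python3 -m jog '{"translation":[[0,0,0.05],[0,0,0.1],[0,0,0.135],[0,0,0.147],[0,0,0.147],[0,0,0.147],[0,0,0.147],[0,0,0.147],[0,0,0.147],[0,0,0.147]],"rot":[[0,0,0],[0,0,0],[0,0,0],[0,0,0],[0,0,0],[0,0,0],[0,0,0],[0,0,0],[0,0,0],[0,0,0]],"jaw":[90,90,90,90,90,30,30,30,30,30]}' 60
python3 -m jog '{"translation":[[0,0,-0.02],[0,0,-0.06],[0,0,-0.1],[0,0,-0.14],[0,0,-0.16],[0,0,-0.16]],"rot":[[0,0,0],[0,0,0],[0,0,0],[0,0,0],[0,0,0],[0,0,0]],"jaw":[30,30,30,30,30,30]}' 60
python3 - <<'E'
from h import *
# second rack look: bright wall tops in the top view, fitted like before
d=ctrl.get_image("top"); t=d["img"]; g=cv2.cvtColor(t,cv2.COLOR_BGR2GRAY)
for r in(268,278,288): print(r,g[r,140:215])
y=.266;M=np.array([[np.cos(y),-np.sin(y)],[np.sin(y),np.cos(y)]])
print("slot",np.array([.4185,.2237])+M@[0,-.028]); s=ctrl.read_state(); print(s["ee_pos"])
E
```

```text
time_s: 22.92
ee_pos: [0.4593, 0.0305, 0.0914]
orientation: [0.608, 0.794, 0.0, 0.001]
wrist_force: [-1.9, 0.1, 4.9]
opening: 0.0493
grasp_force: 61.7
time_s: 23.68
ee_pos: [0.4591, 0.0305, 0.2514]
orientation: [0.608, 0.794, 0.001, 0.002]
wrist_force: [-0.3, 0.1, -3.6]
opening: 0.0491
grasp_force: 64.3
268 [130 128 129 128 128 132 131 127 130 130 130 131 131 131 131 131 130 116
 114 118 127 130 127 121 120 122 120 128 133 124  75  43  41  47  46  42
  43  42  72 119 134 133 130 130 131 130 133 132 127 122 129 134 126  74
  42  44  43  42  41  68 111 124 124 127 125 125 121  94  40   1  18  34
  44  46  46]
278 [131 131 129 129 131 127 121 130 131 113  64  38  42  25  24  46  72  92
  95  90  96  96  96  89  56  29  28   4   4  70 130 135 119  69  39  42
  46  45  43  43  43  78 126 133 132 132 131 129 131 128 131 127 118 126
 134 121  72  39  46  46  47  45  63 106 124 125 127 128 128 130 128 107
  65  28  40]
288 [129 131 129 129 129 131 130 133 126 118 130 128 104  64  39  37  26  28
  59  79  84  79  67  62  49  37  33  31  33  22   0  16  77 127 133 110
  64  43  43  45  45  43  47  42  79 125 133 131 130 131 130 129 129 128
 125 124 125 113 112 125 128 130 131 130 130 131 128 132 129 130 129 130
 129 130 130]
slot [0.4259 0.1967]
[0.4582 0.0303 0.25  ]
```

Run:
```python
from h import *
d=ctrl.get_image("top"); y=.266;M=np.array([[np.cos(y),-np.sin(y)],[np.sin(y),np.cos(y)]]); o=np.array([.4185,.2237])
for n,p in(("mid-4",[(169.7,268),(172.8,278),(175.6,288)]),("out-60",[(192.7,268),(195.7,278)]),("left+52",[(149.7,278),(152.8,288)])):
    print(n,((cast(d,p,.138)[:,:2]-o)@M*1000))
goal([.4259,.1967,.25],.266)
```

```text
mid-4 [[ 28.8868   1.7224]
 [  2.3556   0.2324]
 [-23.7671  -0.5133]]
out-60 [[ 12.7883 -54.8524]
 [-13.5832 -55.8814]]
left+52 [[18.4689 56.9609]
 [-7.9516 55.2656]]
shift [168.9875  12.7988  -0.8876] rot [array([-0.0541,  0.0233, -0.0975]), array([  0.0366,   0.0849, 179.9024])] j7 -0.008488463312421955 t 23.775
```

Run:
```python
from h import *
d=ctrl.get_image("top"); g=cv2.cvtColor(d["img"],cv2.COLOR_BGR2GRAY).astype(float)
def line(c0,r0,rows):
    P=[]
    for r in rows:
        c=c0+.29*(r-r0); a=int(c)-3; w=g[r,a:a+8]; k=np.where((w[:-1]>=86)&(w[1:]<86))[0]
        if len(k)==1: k=k[0]; P.append((a+k+(w[k]-86)/(w[k]-w[k+1]),r))
    w=cast(d,P,.138)[:,:2]; f=np.polyfit(w[:,0],w[:,1],1); print(len(P),"yaw",np.arctan(f[0]),"res",np.abs(w[:,1]-np.polyval(f,w[:,0])).max()*1000, "x range",w[:,0].min(),w[:,0].max()); return f
A=line(172.7,278,range(267,293)); B=line(195.7,278,range(262,285))
# side view too: end tops of the walls are seen there
yaw=(np.arctan(A[0])+np.arctan(B[0]))/2; n=np.array([-np.sin(yaw),np.cos(yaw)])
for f,v in((A,-.004),(B,-.06)): print(n@[.42,np.polyval(f,.42)]-v)
print(yaw)
```

```text
26 yaw 0.29809586414857964 res 0.6574774632269464 x range 0.38575415689017195 0.44844556245311296
23 yaw 0.2986255461457256 res 0.30319848068210975 x range 0.40507068776157384 0.4604538538485135
0.09545506942912887
0.09542860590463803
0.2983607051471526
```

```bash
python3 - <<'E'
from h import *
goal([.4254,.2013,.26],.298)
E
python3 -m jog '{"translation":[[0,0,-0.015],[0.04,0,-0.015],[0.09,0.005,-0.015],[0.13,0.01,-0.015]],"rot":[[0,0,0],[0,0,-1],[0,0,-1.9],[0,0,-1.9]],"jaw":[30,30,30,30]}' 60
python3 - <<'E'
from h import *
goal([.4254,.2013,.26],.298)
E
```

```text
shift [173.4399  13.7392 -11.2334] rot [array([-0.1103, -0.0124, -1.9168]), array([ -0.0192,   0.1715, 178.0831])] j7 -0.008401597353792558 t 23.825
time_s: 24.32
ee_pos: [0.4336, 0.1605, 0.2653]
orientation: [0.594, 0.804, 0.0, -0.0]
wrist_force: [1.3, 0.8, -3.7]
opening: 0.0487
grasp_force: 64.1
shift [41.3965  4.1943  5.2675] rot [array([ 0.0124, -0.0157,  0.0398]), array([   0.0246,    0.0195, -179.9602])] j7 -0.27441679835348226 t 24.325
```

```bash
python3 -m jog '{"translation":[[0.025,0.004,0],[0.041,0.004,0],[0.041,0.004,0],[0.041,0.004,0]],"rot":[[0,0,0],[0,0,0],[0,0,0],[0,0,0]],"jaw":[30,30,30,30]}' 60
python3 - <<'E'
from h import *
goal([.4254,.2013,.105],.298)
d=ctrl.get_image("side"); s=ctrl.read_state(); T=d["world_from_camera"]
def proj(w): c=T[:3,:3].T@(np.array(w)-T[:3,3]); u=d["camera_matrix"]@c; return (u/u[2])[:2]
u=np.array([np.cos(.298),np.sin(.298)]);n=np.array([-u[1],u[0]]);o=u*.4658+n*.0954
# wall tops at the near (+x?) ends, predicted vs bright edges
for a in(-.04,.04):
    for b in(-.06,-.052,-.004,.004): print(a,b,proj([*(o+u*a+n*b),.138]))
b=s["ee_pos"]-[0,0,.0914]; 
for a,c in((-.025,-.018),(-.025,.018),(.025,-.018),(.025,.018)): print("packbot",proj([*(b[:2]+u*a+n*c),b[2]]))
g=cv2.cvtColor(d["img"],cv2.COLOR_BGR2GRAY)
for r in(262,275,300): print(r,g[r,262:334:2])
for c in(300,322): print(c,g[245:300,c])
E
```

```text
time_s: 24.82
ee_pos: [0.4261, 0.1982, 0.2647]
orientation: [0.595, 0.804, -0.0, 0.0]
wrist_force: [0.2, 0.1, -4.0]
opening: 0.0491
grasp_force: 64.1
shift [  3.2767   0.2765 159.7338] rot [array([-0.0252,  0.0303, -0.0562]), array([  0.0475,   0.0396, 179.9438])] j7 -0.375743801411132 t 24.825
-0.04 -0.06 [334.4023 257.4102]
-0.04 -0.052 [334.1732 261.2644]
-0.04 -0.004 [332.6825 286.34  ]
-0.04 0.004 [332.4129 290.876 ]
0.04 -0.06 [281.9631 249.3233]
0.04 -0.052 [281.1643 252.9969]
0.04 -0.004 [275.9774 276.8497]
0.04 0.004 [275.0411 281.1558]
packbot [326.6824 243.9152]
packbot [325.1277 262.14  ]
packbot [292.1685 238.7844]
packbot [288.7618 256.4306]
262 [168 170 171 169 166 166 163 169 144  85  88  88  87  87  85  86  87  85
  83  84  83  85  85  84  85  86  86  78  71  66  56  48  85  83  82 168]
275 [170 169 157 158 160 157 157 163  92  85  86  85  86  85  84  85  84  84
  84  84  84  85  85  84  83  84  83  83  83  84  83  84  84  83 159 160]
300 [142  99 103 101 105  84  88  87  88  75  41  48  42  91 106 104 106 106
 106 105 105 105 104 107  75  40  40  36  84  84  84  85  83  98 100  98]
300 [ 43  44  41  42  44  43  43  42  41  41  45  42  41  41  68  87  86  84
  83  84  85  83  84  84  84  83  84  83  83  83  84  84  86  84  83  82
  91 108 116 116 111  96  84  83  85  87  85  77  61  38  36  51  64  89
 106]
322 [ 39  40  43  40  40  42  40  40  40  43  39  41  43  41  39  40  38  56
  78  83  84  84  86  85  85  84  83  84  82  84  83  82  83  83  83  82
  84  85  83  81  94 115 149 170 148  98  79  84  85  82  85  83  84  84
  85]
```

```bash
python3 -m jog '{"translation":[[0.0035,0,0.01],[0.0035,0,0.025],[0.0035,0,0.045],[0.0035,0,0.065],[0.0035,0,0.085],[0.0035,0,0.1],[0.0035,0,0.1]],"rot":[[0,0,0],[0,0,0],[0,0,0],[0,0,0],[0,0,0],[0,0,0],[0,0,0]],"jaw":[30,30,30,30,30,30,30]}' 60
```

```text
time_s: 25.75
ee_pos: [0.4239, 0.2019, 0.1634]
orientation: [0.594, 0.804, -0.001, -0.001]
wrist_force: [-0.3, -0.3, -3.3]
opening: 0.0488
grasp_force: 63.9
```

```bash
python3 -m jog '{"translation":[[0,0,0.015],[0,0,0.03],[0,0,0.043],[0,0,0.051],[0,0,0.055],[0,0,0.057],[0,0,0.058],[0,0,0.058]],"rot":[[0,0,0],[0,0,0],[0,0,0],[0,0,0],[0,0,0],[0,0,0],[0,0,0],[0,0,0]],"jaw":[30,30,30,30,30,30,30,30]}' 60
```

```text
time_s: 26.75
ee_pos: [0.425, 0.2024, 0.107]
orientation: [0.594, 0.804, 0.0, 0.0]
wrist_force: [-0.2, 0.0, -3.8]
opening: 0.049
grasp_force: 64.2
```

```bash
python3 -m jog '{"translation":[[0,0,0.001],[0,0,0.002],[0,0,0.003],[0,0,0.004],[0,0,0.005],[0,0,0.005],[0,0,0.005]],"rot":[[0,0,0],[0,0,0],[0,0,0],[0,0,0],[0,0,0],[0,0,0],[0,0,0]],"jaw":[30,30,30,30,30,30,30]}' 60
```

```text
time_s: 27.62
ee_pos: [0.4248, 0.2026, 0.1034]
orientation: [0.594, 0.804, -0.0, 0.001]
wrist_force: [-6.5, -2.9, 15.5]
opening: 0.0491
grasp_force: 66.7
```

Floor contact came at the expected height. Releasing and rising.

```bash
python3 -m jog '{"translation":[[0,0,-0.001],[0,0,-0.001],[0,0,-0.001],[0,0,-0.001],[0,0,-0.03],[0,0,-0.07],[0,0,-0.12],[0,0,-0.17],[-0.05,0,-0.2],[-0.1,0,-0.2],[-0.1,0,-0.2],[-0.1,0,-0.2]],"rot":[[0,0,0],[0,0,0],[0,0,0],[0,0,0],[0,0,0],[0,0,0],[0,0,0],[0,0,0],[0,0,0],[0,0,0],[0,0,0],[0,0,0]],"jaw":[75,75,75,75,75,75,75,75,75,75,75,75]}' 60
python3 - <<'E'
from h import *
u=np.array([np.cos(.298),np.sin(.298)]);n=np.array([-u[1],u[0]]);o=u*.4658+n*.0954
for nm in("wrist","top"):
    d=ctrl.get_image(nm); g=cv2.cvtColor(d["img"],cv2.COLOR_BGR2GRAY); T=d["world_from_camera"]
    def proj(w): c=T[:3,:3].T@(np.array(w)-T[:3,3]); p=d["camera_matrix"]@c; return (p/p[2])[:2]
    # label/dark top sampled in the rack frame at z=.132 on both slots
    for y in(-.028,.028):
        P=[proj([*(o+u*a+n*y),.132]) for a in np.arange(-.05,.051,.005)]
        print(nm,y,[int(g[int(round(r)),int(round(c))]) if 0<=r<384 and 0<=c<512 else -1 for c,r in P])
        P=[proj([*(o+n*b),.132]) for b in np.arange(y-.03,y+.031,.004)]
        print("  across",[int(g[int(round(r)),int(round(c))]) if 0<=r<384 and 0<=c<512 else -1 for c,r in P])
wedge("top",.135)
E
```

```text
time_s: 29.12
ee_pos: [0.4538, 0.1072, 0.3016]
orientation: [0.594, 0.804, 0.0, -0.0]
wrist_force: [0.5, 0.7, -0.4]
opening: 0.0643
grasp_force: 0.0
wrist -0.028 [147, 148, 143, 150, 149, 28, 38, 110, 110, 112, 113, 112, 111, 34, 21, 147, 136, 149, 148, 147, 149]
  across [151, 66, 147, 150, 19, 32, 110, 110, 108, 111, 109, 39, 36, 51, 146, 95]
wrist 0.028 [-1, -1, -1, -1, -1, -1, -1, -1, -1, -1, -1, -1, -1, -1, -1, -1, -1, -1, -1, -1, -1]
  across [146, 95, 0, 5, 34, 104, 105, -1, -1, -1, -1, -1, -1, -1, -1, -1]
top -0.028 [43, 43, 43, 39, 44, 41, 43, 41, 45, 45, 40, 41, 40, 43, 45, 46, 52, 62, 64, 61, 53]
  across [45, 40, 45, 43, 41, 44, 42, 43, 40, 42, 38, 41, 47, 44, 38, 44]
top 0.028 [49, 51, 52, 58, 58, 60, 54, 48, 46, 48, 47, 43, 44, 44, 46, 44, 43, 45, 45, 45, 42]
  across [38, 44, 47, 30, 42, 47, 44, 43, 47, 44, 43, 28, 29, 44, 71, 131]
top 164.0
[[364.     236.      80.3881 -10.6636]
 [364.     247.      52.2982 -11.5214]
 [391.     249.      51.9914 -79.9235]]
top 357.0
[[325.     233.      81.2038  89.048 ]
 [326.     245.      50.6543  85.1269]
 [356.     246.      53.4263   8.8339]
 [354.     234.      83.7564  14.9548]]
```

```bash
python3 -c "
from cell import ctrl
print(ctrl.job_done())"
```

```text
the job is handed in; nothing more can be done
None
```

I handed the job in at about 29 s: the wedge is driven home and holds the catch open, the pack stands centred on the floor of the rack's empty slot, and the arm never went near the spare pack, bottle or cup; the wedge first jammed on the end of the stop, which took up to 65 N at the wrist before I realigned it.

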